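# Start the next ten: a wick bar crosswise on the counted pile

### The arm

A 6-joint arm with a two-finger parallel gripper is mounted at the origin on the work surface. World frame = base frame: x ahead of the robot, y to its left, z up, the work surface at z = 0. Lengths are in m, angles in rad, forces in N, time in s.
With the tool pointing down it reaches from about 0.25 to 0.8 m from the base axis. Payload 8.5 kg.
Tool frame: the origin (TCP) lies at the very end of the fingers, on their centre line; the grasp point (between the pads) lies 19 mm behind it; z points along the fingers, y is the line along which they close (so a half turn about z gives the same grasp; the last joint's range is limited). The gripper opens to 85 mm and grips with 20 to 120 N. Pads are 22 mm wide; open, the fingers measure 114 mm over their backs; the gripper's body (76 mm by 85 mm) begins 54 mm behind the grasp point. The pads swing forward as they close: fully open they stand 13 mm farther back than shut.
Start: joints at [-1.152, 0.238, -0.013, 1.319, 0, 1.571], TCP at [0.213, -0.48, 0.231] pointing down, gripper open.
Joint ranges: [-2.66, 2.66], [-1.03, 1.9], [-1.14, 1.46], [-1.82, 2.27], [-1.45, 1.34], [-3.14, 3.14]. Speed limits (rad/s): [2.22, 2.22, 2.79, 3.14, 3.14, 3.14].

### API

Orientations are given as a rotation vector (axis times angle).
In Python, from workcell import observe, camera, sign_off gives the robot as it stands.
- The arm moves only by the tool step_arm, never from a script. Its argument "moves" is text: rows parted by semicolons, each of 7 numbers parted by spaces: the shift along the tool's x, y, z in m, then the turn, a rotation vector about the tool's x, y, z in degrees, then the finger opening in m, from 0 to 0.0854. A call has 1 to 8 rows; each row is the pose to reach, as a shift and turn from the pose commanded when the call began, along the tool's axes at that moment; what a row does not reach only later rows make up. A row lasts 1/8 s, in which the tool goes at most 62.5 mm and 10.7 degrees, less where a joint would pass 70% of its speed; a pose out of reach is approached as far as the arm can. A call with a gripper value outside its range is refused whole. The fingers move at their own pace and stop on an object; the grip force is fixed at half the most. Time passes only in rows, so rows that repeat a pose let the fingers close. It gives the time, the measured TCP pose, the force, the opening and the grip force at its end, in the units of the state.
- observe(): the state, without advancing time (a new reading comes with each control period).
- camera(name): name is "scene" or "top" or "wrist"; returns a dict with "img" (420x560x3 uint8, red, green, blue), "K" (3x3 intrinsics, pixels), "extrinsics" (4x4, takes a point from world to camera coordinates). Camera axes: x right, y up, looking along -z (the intrinsics and any distortion apply to the point x, -y, -z); pixel columns grow to the right and rows downward; lengths in m; the calibration is good to about 2 mm. A picture is of the moment at which its call begins. There is no depth.
- sign_off(): hands the job in; it is judged then, once.
The state is a dict: "clock": time; "joint_positions": joint angles; "dq": joint speeds; "joint_torque": joint torques, N m; "tcp_pos": TCP position; "orientation": TCP orientation; "force": force on the tool from outside, world axes, zero at the start; "moment": the same for the moment, N m; "finger_gap": opening from 0.0 (shut) to 1.0 (fully open); "gripper_force": force on a finger pad.
Only numpy, scipy, OpenCV 4.12 (cv2) and the standard library are available. Lean on these libraries where they do the work, as an engineer would, in place of code of your own. Each camera call takes 0.05 s, during which the arm holds its last target. There are 200 camera calls.

### The job

In the candle studio the wick bars are stacked in tens, and the first bar of the next ten is laid crosswise so that the count stays clear. Slide the single oblong wick bar along the wooden riser until about a third of its length sticks out over the riser's edge on the side towards the piles, grip it there and set it down, without dropping it, squarely across the middle of the pile of oblong bars, at right angles to them. Leave that pile and the loose round lid where they are.

Things in the scene. Friction and masses are not known exactly. Their poses are not given: they have to be found in the camera images.
- wick_bar: single flat oblong dark steel wick bar, 130 x 40 x 3 mm, about 0.12 kg, three dark dots along its middle. Lies flat on the riser, too thin to grip properly there, its length pointing roughly at the edge towards the piles. The closed gripper's tips, kept pressed on it with about 10 N, drag it along. Origin: centre of its underside; x along its length, y across, z up.
- riser: low wooden riser fixed to the table: a board 260 x 220 mm, 12 mm thick, on two legs, top face 60 mm above the table. Origin: centre of its footprint on the table; x along its 260 mm side, y along its 220 mm side, z up. The edge towards the piles is the long one at y = -110 mm; the space beside and below it is free.
- bar_pile: aligned pile of ten such bars, 130 x 40 mm, 30 mm high, loose on the table, 1.2 kg, moves as one piece. Origin: centre of its underside; x along the bars, y across them, z up. The new bar goes on its top (z = 30 mm), its length along the pile's y. A pile of round lids (70 mm across, 24 mm high) near it is not the one.
- round_lid: a loose round dark steel lid, 70 mm across and 3 mm thick, lying flat on the riser beside the wick bar, not to be moved. Origin: centre of its underside, z up.
Not all that is in view belongs to the job. What is shaped like the wick_bar but green or turquoise is not meant.

How it is judged:
By the outcome, as a careful person would: the job done as asked, in the order asked, and still so for the second after the job is handed in, with the robot touching nothing.
It also fails if it takes over 54 s, if anything falls off the work surface, if the arm or the gripper's body presses on something with over 40 N, if the wrist force passes 120 N, or if a joint passes its speed limit or range.

## Working session

There is one attempt and no reset: what is moved stays moved. The work goes in short steps, Python scripts to look and compute and a tool call to move; the robot and the scene stay as the last step left them, time stands still between calls to the robot, and variables do not carry over. Pictures are saved under pics/ and viewed, at most 10 in all, crops included, and the job is handed in when it is done.

Besides the shell and the picture viewer there is one more tool, called after "Call:" in YAML: its name, and indented under it one key for each argument. step_arm: Moves the arm, as the interface text tells. Its arguments: {"type":"object","properties":{"moves":{"type":"string"}},"required":["moves"]}

```bash
mkdir -p pics; python3 - <<'E'
from workcell import observe,camera
import cv2,numpy as np
print(observe())
a=[]
for n in("top","scene"):
    c=camera(n);cv2.imwrite(f"pics/{n}0.png",c["img"][:,:,::-1]);print(n,c["K"],c["extrinsics"],[k for k in c])
    np.savez(f"{n}0.npz",**c)
E
```

```text
{'clock': 0.0, 'joint_positions': array([-1.15197599e+00,  2.38817713e-01, -1.42521412e-02,  1.31920048e+00,
        1.21956047e-05,  1.57080088e+00]), 'dq': array([-0.00017303,  0.00141264,  0.00187616, -0.00259637, -0.00035499,
        0.00137244]), 'joint_torque': array([ 3.07006767e-04, -5.38782871e+01,  3.46432006e+01,  1.87441322e-02,
       -9.00695454e-06,  2.02204700e-05]), 'tcp_pos': array([ 0.21334374, -0.47924438,  0.23065907]), 'orientation': array([-3.07154914e+00, -6.52776410e-01,  4.62380878e-04]), 'force': array([-0.67501925,  0.0590806 , -0.49158934]), 'moment': array([ 0.00094064, -0.00601619, -0.01553723]), 'gripper_force': 0.0, 'finger_gap': 0.9996068650408628}
top [[534.43264376   0.         283.13857515]
 [  0.         534.43264376 212.84927321]
 [  0.           0.           1.        ]] [[-1.15643676e-02 -9.99932864e-01 -7.29560270e-04  3.01573413e-02]
 [ 9.93488441e-01 -1.15725335e-02  1.13343701e-01 -4.65987871e-01]
 [-1.13344535e-01  5.85938529e-04  9.93555571e-01 -1.10857709e+00]
 [ 0.00000000e+00  0.00000000e+00  0.00000000e+00  1.00000000e+00]] ['img', 'K', 'extrinsics']
scene [[409.7410538    0.         278.26100775]
 [  0.         409.7410538  206.11825657]
 [  0.           0.           1.        ]] [[-0.286153    0.95798687 -0.01943249  0.09232376]
 [-0.7168097  -0.20056666  0.66780003  0.2868151 ]
 [ 0.63584615  0.20502237  0.74408703 -1.0223631 ]
 [ 0.          0.          0.          1.        ]] ['img', 'K', 'extrinsics']
```

View pics/top0.png

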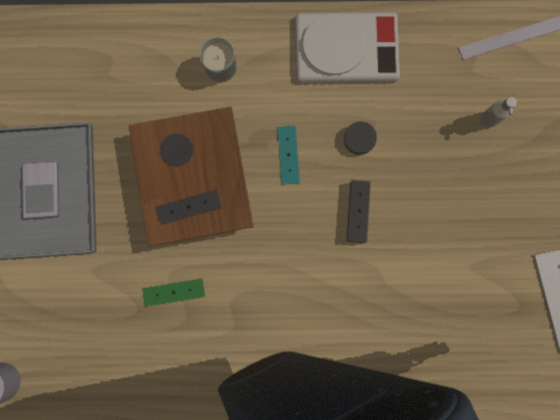

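View pics/scene0.png

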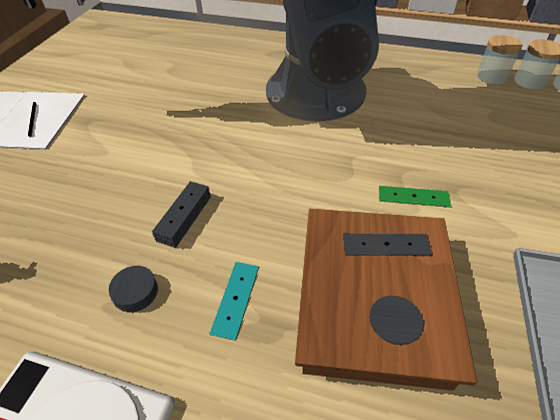

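The top view shows the bar at (188,207) on the riser and the round lid at (177,150). The riser's edge towards the piles runs (233,109)–(251,228). The oblong pile is at (358,211), the lid pile at (360,138), and the green and turquoise bars are decoys. The scene view agrees.

```bash
cat > h.py <<'E'
import cv2,numpy as np
def ray(c,uv,z):
    K,E=c["K"],c["extrinsics"];R,t=E[:3,:3],E[:3,3]
    uv=np.atleast_2d(uv).astype(float)
    d=np.c_[(uv[:,0]-K[0,2])/K[0,0],-(uv[:,1]-K[1,2])/K[1,1],-np.ones(len(uv))]@R
    o=-R.T@t
    return o+d*((z-o[2])/d[:,2])[:,None]
def proj(c,P):
    p=np.atleast_2d(P)@c["extrinsics"][:3,:3].T+c["extrinsics"][:3,3]; K=c["K"]
    return np.c_[K[0,2]+K[0,0]*p[:,0]/-p[:,2],K[1,2]+K[1,1]*p[:,1]/p[:,2]]
def blob(c,mask,seed):
    n,l,s,ce=cv2.connectedComponentsWithStats(mask.astype(np.uint8))
    k=[i for i in range(1,n) if s[i,4]>60]
    i=min(k,key=lambda i:np.hypot(*(ce[i]-seed)))
    return max(cv2.findContours((l==i).astype(np.uint8),cv2.RETR_EXTERNAL,cv2.CHAIN_APPROX_NONE)[0],key=len)[:,0]
def rect(c,mask,seed,z):
    P=ray(c,blob(c,mask,seed),z)[:,:2]
    (x,y),(w,h),a=cv2.minAreaRect((P*1000).astype(np.float32))
    if w<h: w,h,a=h,w,a+90
    return np.round([x,y,w,h,(a+90)%180-90],1)   # mm, long-axis angle in deg
E
cat > m.py <<'E'
import sys
from h import *
for n,S in(("top",dict(bar=(188,207),lid=(177,150),pile=(358,211),riser=(190,177))),("scene",dict(bar=(388,244),lid=(397,320),pile=(181,212),riser=(385,290)))):
    c=dict(np.load(n+"0.npz"));im=c["img"];hsv=cv2.cvtColor(im,cv2.COLOR_RGB2HSV)
    u,v=S["bar"];print(n,"rgb bar",im[v+4,u+6],"pile",im[S["pile"][1],S["pile"][0]+4],"riser",im[S["riser"][1],S["riser"][0]])
    sp=im.max(2).astype(int)-im.min(2)
    dark=(sp<22)&(im.max(2)<95)
    for k,z in(("bar",.063),("lid",.063),("pile",.030)): print(k,rect(c,dark,S[k],z))
    h=hsv[...,0];ri=((h<=11)&(hsv[...,1]>100))|(dark)
    ri=cv2.morphologyEx(ri.astype(np.uint8),cv2.MORPH_OPEN,np.ones((5,5)))
    print("riser",rect(c,ri,S["riser"],.060))
E
python3 m.py
```

```text
top rgb bar [59 57 55] pile [60 59 56] riser [94 65 42]
bar [477.4 220.2 129.6  39.4 -74.9]
lid [597.7 246.5  67.   65.9  89.3]
pile [ 468.1 -133.7  131.8   42.5   -5.2]
riser [477.  220.4 129.5  40.5 -74.5]
scene rgb bar [66 67 69] pile [59 59 63] riser [146  89  52]
bar [478.4 220.5 130.2  39.7 -74.2]
lid [598.4 246.9  69.1  68.    8.2]
pile [ 478.  -128.1  144.3   56.2   -5.1]
riser [595.7 247.   69.6  69.2 -73.9]
```

```bash
python3 - <<'E'
from h import *
for n,pts,prof in(("top",[(131,123),(232,109),(250,228),(148,245)],[(y,x) for y in (150,) for x in range(226,256)]),("scene",[(309,209),(443,218),(475,382),(296,365)],[])):
    c=dict(np.load(n+"0.npz"));im=c["img"]
    print(n);print(np.round(ray(c,pts,.06)*1000)[:,:2].tolist())
    sat=im[...,0].astype(float)/np.maximum(im[...,2],1); b=im.max(2)
    for v in((130,170,200) if n=="top" else(240,290,340)):
        r=range(228,256) if n=="top" else range(288,316)
        print(v,r[0],[(int(b[v,u]),round(sat[v,u],1)) for u in r])
E
```

```text
top
[[656.0, 342.0], [684.0, 130.0], [432.0, 93.0], [399.0, 302.0]]
130 228 [(91, np.float64(2.0)), (91, np.float64(2.1)), (91, np.float64(2.3)), (93, np.float64(2.2)), (93, np.float64(2.1)), (91, np.float64(2.3)), (92, np.float64(2.2)), (98, np.float64(1.8)), (111, np.float64(1.6)), (124, np.float64(1.5)), (126, np.float64(1.6)), (124, np.float64(1.6)), (128, np.float64(1.6)), (124, np.float64(1.6)), (126, np.float64(1.6)), (126, np.float64(1.6)), (126, np.float64(1.6)), (127, np.float64(1.6)), (125, np.float64(1.6)), (124, np.float64(1.6)), (125, np.float64(1.6)), (127, np.float64(1.5)), (126, np.float64(1.6)), (127, np.float64(1.5)), (126, np.float64(1.6)), (126, np.float64(1.6)), (126, np.float64(1.5)), (124, np.float64(1.6))]
170 228 [(93, np.float64(2.3)), (95, np.float64(2.2)), (96, np.float64(2.1)), (95, np.float64(2.2)), (93, np.float64(2.2)), (95, np.float64(2.2)), (91, np.float64(2.3)), (91, np.float64(2.2)), (92, np.float64(2.2)), (96, np.float64(2.2)), (93, np.float64(2.2)), (88, np.float64(2.1)), (87, np.float64(2.2)), (87, np.float64(2.1)), (94, np.float64(2.0)), (110,
[... 2380 characters left out ...]
, np.float64(2.7))]
340 288 [(196, np.float64(1.6)), (196, np.float64(1.6)), (197, np.float64(1.6)), (196, np.float64(1.6)), (196, np.float64(1.6)), (193, np.float64(1.6)), (191, np.float64(1.6)), (194, np.float64(1.6)), (189, np.float64(1.6)), (137, np.float64(2.7)), (122, np.float64(2.9)), (124, np.float64(2.8)), (128, np.float64(2.8)), (131, np.float64(2.7)), (134, np.float64(2.7)), (129, np.float64(2.7)), (131, np.float64(2.7)), (131, np.float64(2.7)), (126, np.float64(2.9)), (126, np.float64(2.7)), (121, np.float64(2.8)), (123, np.float64(2.9)), (130, np.float64(2.8)), (131, np.float64(2.7)), (127, np.float64(2.8)), (127, np.float64(2.8)), (126, np.float64(2.8)), (122, np.float64(2.8))]
```

```bash
cat > goal.py <<'E'
import sys,numpy as np
from scipy.spatial.transform import Rotation as R
from workcell import observe
o=observe();T=R.from_rotvec(o["orientation"]);M=T.as_matrix()
print("t",round(o["clock"],2),"tcp",(o["tcp_pos"]*1e3).round(1),"yawY",np.degrees(np.arctan2(M[1,1],M[0,1])).round(2),"F",o["force"].round(1),"gap",round(o["finger_gap"],3),"grip",round(o["gripper_force"],1),"q",o["joint_positions"].round(2))
a=list(map(float,sys.argv[1:]))
for i in range(0,len(a),4):
    x,y,z,w=a[i:i+4];w=np.radians(w)
    Yd=np.array([np.cos(w),np.sin(w),0]);Zd=np.array([0,0,-1]);G=np.c_[np.cross(Yd,Zd),Yd,Zd]
    print((M.T@(np.array([x,y,z])/1e3-o["tcp_pos"])).round(4),np.degrees((T.inv()*R.from_matrix(G)).as_rotvec()).round(2))
E
python3 goal.py 478 220 150 15.4
```

```text
t 0.1 tcp [ 213.4 -479.3  230.7] yawY -66.01 F [ 0.7 -0.3 -0.4] gap 1.002 grip 0.0 q [-1.15  0.24 -0.01  1.32  0.    1.57]
[ 0.5261 -0.5312  0.0814] [-6.000e-02 -5.000e-02 -8.141e+01]
```

Call:
step_arm:
  moves: "0.044 -0.044 0.005 0 0 -8 0; 0.088 -0.088 0.01 0 0 -16 0; 0.132 -0.132 0.015 0 0 -24 0; 0.176 -0.176 0.02 0 0 -32 0; 0.22 -0.22 0.025 0 0 -40 0; 0.263 -0.266 0.03 0 0 -48 0; 0.307 -0.31 0.035 0 0 -56 0; 0.35 -0.354 0.04 0 0 -64 0"

```text
clock: 1.1
tcp_pos: [0.3896, -0.0118, 0.1913]
orientation: [2.255, 2.187, 0.001]
force: [1.4, -1.3, -0.2]
finger_gap: -0.0
gripper_force: 0.0
```

```bash
python3 goal.py 478 220 150 15.4
```

```text
t 1.1 tcp [389.6 -11.8 191.3] yawY -1.74 F [ 1.4 -1.3 -0.2] gap -0.0 grip 0.0 q [-0.03  0.03 -0.37  1.17  0.    1.57]
[0.2344 0.0813 0.0413] [  0.04   0.   -17.14]
```

Call:
step_arm:
  moves: "0.05 0.018 0.01 0 0 -4 0; 0.1 0.036 0.02 0 0 -8 0; 0.15 0.054 0.03 0 0 -12 0; 0.2 0.072 0.04 0 0 -16 0; 0.2344 0.0813 0.0413 0 0 -17.14 0; 0.2344 0.0813 0.0413 0 0 -17.14 0; 0.2344 0.0813 0.0413 0 0 -17.14 0"

```text
clock: 1.98
tcp_pos: [0.4781, 0.217, 0.1497]
orientation: [-1.909, -2.494, 0.002]
force: [0.3, -0.4, -0.4]
finger_gap: 0.004
gripper_force: 0.0
```

```bash
python3 - <<'E'
from workcell import camera
import cv2,numpy as np
c=camera("wrist");np.savez("w1.npz",**c);cv2.imwrite("pics/w1.png",c["img"][:,:,::-1])
E
python3 goal.py 478 220 66 15.4
```

```text
t 2.02 tcp [478.2 216.7 149.9] yawY 15.1 F [-0.7  0.   0.2] gap -0.002 grip 0.0 q [ 0.43  0.28 -0.17  1.12 -0.    1.73]
[0.0033 0.0007 0.0839] [-0.05  0.02 -0.3 ]
```

View pics/w1.png

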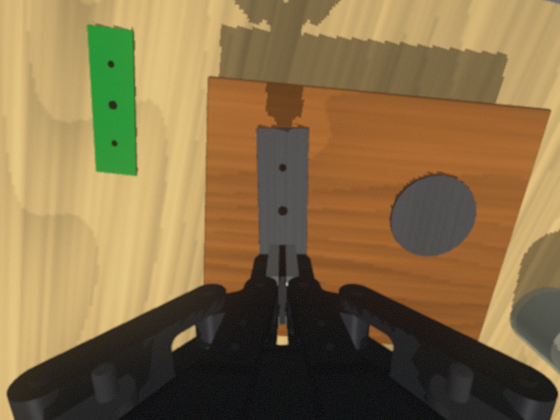

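The wrist view shows the bar lined up under the closed fingers (dots at (282,167) and (283,211)), the lid clear at (433,215).

Call:
step_arm:
  moves: "0.003 0.001 0.04 0 0 -0.3 0; 0.003 0.001 0.07 0 0 -0.3 0; 0.003 0.001 0.08 0 0 -0.3 0; 0.003 0.001 0.083 0 0 -0.3 0; 0.003 0.001 0.084 0 0 -0.3 0; 0.003 0.001 0.085 0 0 -0.3 0; 0.003 0.001 0.085 0 0 -0.3 0"

```text
clock: 2.9
tcp_pos: [0.4792, 0.2209, 0.0655]
orientation: [1.903, 2.499, 0.001]
force: [0.2, 0.4, 0.4]
finger_gap: -0.004
gripper_force: 0.0
```

```bash
python3 goal.py
```

```text
t 2.9 tcp [479.2 220.9  65.5] yawY 15.44 F [0.2 0.4 0.4] gap -0.004 grip 0.0 q [ 0.43  0.35 -0.3   0.92  0.    1.73]
```

Call:
step_arm:
  moves: "0 0 0.001 0 0 0 0; 0 0 0.002 0 0 0 0; 0 0 0.003 0 0 0 0; 0 0 0.003 0 0 0 0"

```text
clock: 3.4
tcp_pos: [0.479, 0.2208, 0.063]
orientation: [1.903, 2.499, 0.001]
force: [-3.4, -1.6, 12.6]
finger_gap: -0.001
gripper_force: 6.2
```

Call:
step_arm:
  moves: "-0.003 0 0 0 0 0 0; -0.008 0 0 0 0 0 0; -0.014 0 0 0 0 0 0; -0.02 0 0 0 0 0 0"

```text
clock: 3.9
tcp_pos: [0.4851, 0.2023, 0.0631]
orientation: [1.902, 2.5, 0.005]
force: [-0.2, 3.5, 8.0]
finger_gap: -0.0
gripper_force: 4.2
```

```bash
cat > see.py <<'E'
import sys
from workcell import camera
from h import *
def bar(name,seed,z):
    c=camera(name);im=c["img"];np.savez("last_%s.npz"%name,**c)
    cv2.imwrite("pics/%s_%s.png"%(name,sys.argv[1]),im[:,:,::-1])
    sp=im.max(2).astype(int)-im.min(2)
    d=(sp<22)&(im.max(2)<95)&(im.max(2)>40)
    return rect(c,d,seed,z)
if __name__=="__main__": print(bar("scene",(float(sys.argv[2]),float(sys.argv[3])),float(sys.argv[4])))
E
python3 see.py a 375 244 .063; python3 goal.py
```

```text
[463.  195.8 129.8  83.1 -74.2]
t 3.95 tcp [485.3 201.8  63.1] yawY 15.45 F [-0.   0.9  8.2] gap 0.002 grip 4.0 q [ 0.39  0.35 -0.31  0.91  0.    1.69]
```

Call:
step_arm:
  moves: "-0.006 0 0.0004 0 0 0 0; -0.015 0 0.0004 0 0 0 0; -0.025 0 0.0004 0 0 0 0; -0.035 0 0.0004 0 0 0 0; -0.045 0 0.0004 0 0 0 0; -0.053 0 0.0004 0 0 0 0; -0.06 0 0.0004 0 0 0 0; -0.06 0 0.0004 0 0 0 0"

```text
clock: 4.95
tcp_pos: [0.5017, 0.1439, 0.063]
orientation: [1.902, 2.498, 0.005]
force: [0.3, 0.5, 11.8]
finger_gap: 0.001
gripper_force: 5.9
```

```bash
python3 see.py b 325 244 .063; python3 goal.py
```

```text
[491.5 141.  129.   58.  -74.2]
t 5.0 tcp [501.7 143.9  63. ] yawY 15.42 F [ 0.4  0.1 11.4] gap 0.003 grip 5.9 q [ 0.28  0.34 -0.32  0.9   0.    1.58]
```

View pics/scene_b.png

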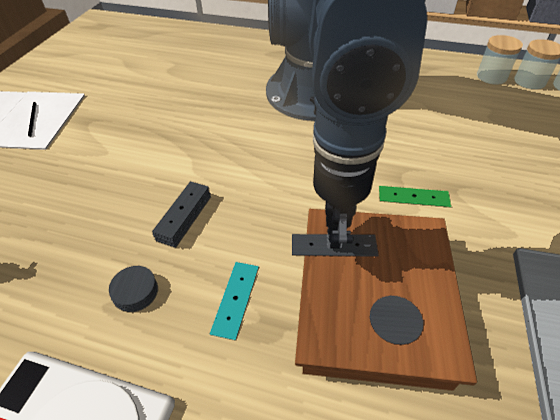

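The bar overhangs the edge by about 14 px (292 to 306, about 21 mm); about 22 mm more is needed.

Call:
step_arm:
  moves: "-0.006 0 0 0 0 0 0; -0.014 0 0 0 0 0 0; -0.02 0 0 0 0 0 0; -0.0225 0 0 0 0 0 0; -0.0225 0 0 0 0 0 0; -0.0225 0 -0.01 0 0 0 0; -0.0225 0 -0.04 0 0 0 0; 0.06 0 -0.08 0 0 0 0"

```text
clock: 6.0
tcp_pos: [0.4919, 0.1744, 0.1299]
orientation: [1.909, 2.494, -0.001]
force: [1.4, 0.4, 0.4]
finger_gap: -0.006
gripper_force: 0.0
```

```bash
python3 - <<'E'
import sys;sys.argv=["","c"]
from see import *
print(bar("top",(235,195),.063));c=dict(np.load("last_top.npz"))
print(bar("scene",(320,243),.063));s=dict(np.load("last_scene.npz"))
for c,f in((c,3),(s,3)):
    pass
E
python3 goal.py; python3 - <<'E'
import cv2
a=cv2.imread("pics/top_c.png")[80:280,100:380];b=cv2.imread("pics/scene_c.png")[150:350,150:430]
import numpy as np
cv2.imwrite("pics/cc.png",cv2.resize(np.vstack([a,b]),None,fx=1.5,fy=1.5))
E
```

```text
[334.5 289.4 803.8 560.8  20. ]
[506.4 122.  129.5  40.  -74.2]
t 6.1 tcp [491.8 179.8 131.9] yawY 15.59 F [0.4 0.1 0.8] gap 0.0 grip 0.0 q [ 0.35  0.29 -0.21  1.07  0.    1.65]
```

View pics/cc.png

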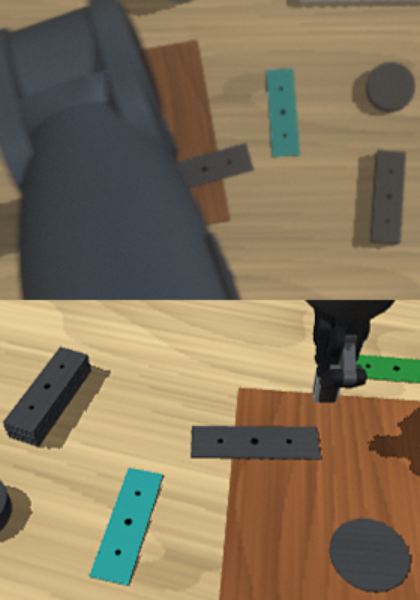

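The bar now overhangs by a third of its length (crop columns 191–321, edge at 234; about 42 mm measured). It lies free, and the lid and pile have not moved.

```bash
python3 goal.py 519 77.7 130 15.8 519 77.7 40 15.8
```

```text
t 6.1 tcp [491.8 179.8 131.9] yawY 15.59 F [0.4 0.1 0.8] gap 0.0 grip 0.0 q [ 0.35  0.29 -0.21  1.07  0.    1.65]
[-0.1056 -0.0012  0.0017] [ 0.25 -0.09 -0.21]
[-0.1058 -0.0016  0.0917] [ 0.25 -0.09 -0.21]
```

Call:
step_arm:
  moves: "-0.04 -0.001 0 0 0 0 0.06; -0.08 -0.001 0 0 0 0 0.06; -0.107 -0.001 0 0 0 0 0.06; -0.107 -0.001 0 0 0 0 0.06; -0.107 -0.001 0 0 0 0 0.06; -0.107 -0.001 0 0 0 0 0.06"

```text
clock: 6.85
tcp_pos: [0.5184, 0.0734, 0.1288]
orientation: [-1.902, -2.5, 0.0]
force: [-1.1, 0.2, -0.9]
finger_gap: 0.709
gripper_force: 0.0
```

```bash
python3 goal.py 519 77.7 40 15.8
```

```text
t 6.85 tcp [518.4  73.4 128.8] yawY 15.49 F [-1.1  0.2 -0.9] gap 0.709 grip 0.0 q [ 0.14  0.29 -0.21  1.07  0.    1.44]
[0.0039 0.0017 0.0888] [-0.02 -0.01 -0.31]
```

Call:
step_arm:
  moves: "0.004 0.0017 0.03 0 0 -0.3 0.06; 0.004 0.0017 0.05 0 0 -0.3 0.06; 0.004 0.0017 0.06 0 0 -0.3 0.06; 0.004 0.0017 0.07 0 0 -0.3 0.06; 0.004 0.0017 0.08 0 0 -0.3 0.06; 0.004 0.0017 0.0885 0 0 -0.3 0.06; 0.004 0.0017 0.0885 0 0 -0.3 0.06"

```text
clock: 7.72
tcp_pos: [0.5189, 0.077, 0.0399]
orientation: [-1.896, -2.504, 0.001]
force: [-0.8, -0.1, 1.0]
finger_gap: 0.707
gripper_force: 0.0
```

```bash
python3 goal.py 519 77.7 40 15.8; python3 see.py d 320 243 .063; python3 -c "
import cv2
cv2.imwrite('pics/dd.png',cv2.resize(cv2.imread('pics/scene_d.png')[150:300,230:430],None,fx=3,fy=3))"
```

```text
t 7.72 tcp [518.9  77.   39.9] yawY 15.73 F [-0.8 -0.1  1. ] gap 0.707 grip 0.0 q [ 0.15  0.38 -0.34  0.85  0.    1.44]
[ 0.0007  0.0003 -0.0001] [-0.06 -0.01 -0.07]
[497.7 119.5 129.5  58.2 -74.3]
```

View pics/dd.png

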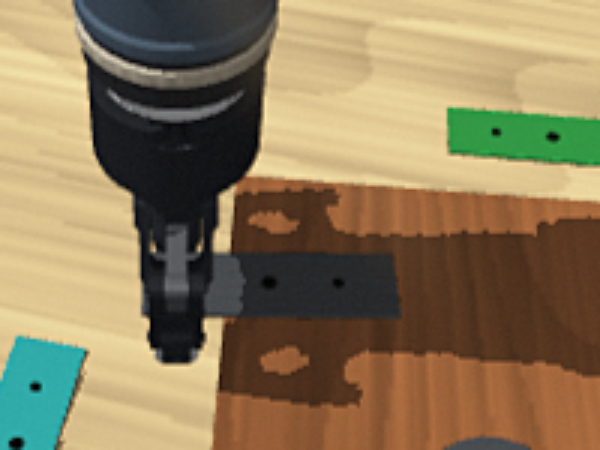

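The fingers straddle the overhanging end, with a small gap to the riser edge at crop column 230. Now close.

Call:
step_arm:
  moves: "0 0 0 0 0 0 0.045; 0 0 0 0 0 0 0.036; 0 0 0 0 0 0 0.03; 0 0 0 0 0 0 0.03; 0 0 0 0 0 0 0.03"

```text
clock: 8.4
tcp_pos: [0.5196, 0.0771, 0.0406]
orientation: [1.896, 2.504, 0.001]
force: [0.3, -1.2, 4.1]
finger_gap: 0.442
gripper_force: 59.8
```

```bash
python3 goal.py
```

```text
t 8.4 tcp [519.6  77.1  40.6] yawY 15.73 F [ 0.3 -1.2  4.1] gap 0.442 grip 59.8 q [ 0.15  0.38 -0.34  0.85  0.    1.44]
```

Gripped (0.442 × 85 ≈ 38–40 mm, 60 N). Lift.

Call:
step_arm:
  moves: "0 0 -0.01 0 0 0 0.03; 0 0 -0.025 0 0 0 0.03; 0 0 -0.045 0 0 0 0.03; 0 0 -0.065 0 0 0 0.03; 0 0 -0.08 0 0 0 0.03; 0 0 -0.08 0 0 0 0.03; 0 0 -0.08 0 0 0 0.03"

```text
clock: 9.28
tcp_pos: [0.519, 0.077, 0.12]
orientation: [-1.896, -2.504, 0.001]
force: [0.5, -0.1, -0.3]
finger_gap: 0.443
gripper_force: 60.2
```

```bash
python3 goal.py 519 -80 120 15.8; python3 see.py e 320 200 .14; python3 -c "
import cv2
cv2.imwrite('pics/ee.png',cv2.resize(cv2.imread('pics/scene_e.png')[130:290,130:430],None,fx=2,fy=2))"
```

```text
t 9.28 tcp [519.  77. 120.] yawY 15.73 F [ 0.5 -0.1 -0.3] gap 0.443 grip 60.2 q [ 0.15  0.3  -0.22  1.05  0.    1.44]
[-0.1511 -0.0425 -0.    ] [-0.04 -0.01 -0.07]
[509.2 100.6  47.   22.5  11.4]
```

View pics/ee.png

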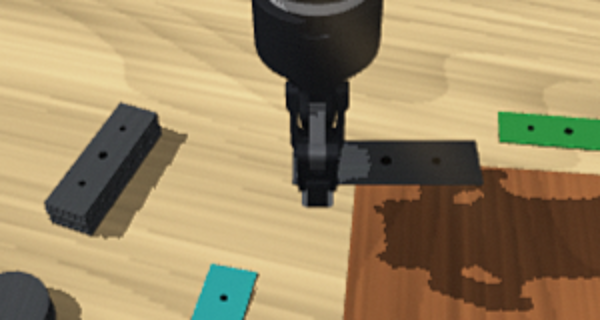

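The bar is held level and clear of the riser; the pile's three dots are visible at about crop (122,128), (103,155) and (82,183). Next I'll refine the pile pose from those dots.

```bash
python3 - <<'E'
from h import *
for n,seed in(("top",(358,211)),("scene",(181,208))):
    c=dict(np.load(n+"0.npz"));im=c["img"];g=cv2.cvtColor(im,cv2.COLOR_RGB2GRAY)
    sp=im.max(2).astype(int)-im.min(2)
    m=np.zeros(g.shape,np.uint8);cv2.drawContours(m,[blob(c,(sp<22)&(im.max(2)<95),seed)],-1,1,-1)
    bh=cv2.morphologyEx(g,cv2.MORPH_BLACKHAT,np.ones((9,9)))*cv2.erode(m,np.ones((5,5)))
    k,l,s,ce=cv2.connectedComponentsWithStats((bh>12).astype(np.uint8))
    for i in range(1,k):
        print(n,s[i,4],ce[i].round(1),(ray(c,ce[i],.030)[0,:2]*1000).round(1))
E
```

```text
top 7 [360.  193.7] [ 504.9 -139.1]
top 7 [359.  210.3] [ 469.5 -136. ]
top 4 [358.5 226.5] [ 435.1 -134. ]
scene 420 [184.9 220.9] [ 496.2 -116. ]
scene 10 [191.  193.8] [ 433.8 -133.2]
scene 18 [181.2 207.3] [ 469.1 -136.2]
scene 13 [170.6 221.4] [ 503.9 -139.5]
```

```bash
python3 goal.py 465.5 -182.7 100 -4.65
```

```text
t 9.32 tcp [518.8  77.  119.7] yawY 15.74 F [-0.2 -0.8 -1. ] gap 0.448 grip 60.2 q [ 0.15  0.3  -0.22  1.05  0.    1.44]
[-0.2355 -0.1217  0.0198] [-0.07 -0.   20.39]
```

Call:
step_arm:
  moves: "-0.025 -0.013 0 0 0 2 0.03; -0.065 -0.034 0.003 0 0 6 0.03; -0.11 -0.057 0.006 0 0 10 0.03; -0.155 -0.08 0.01 0 0 14 0.03; -0.195 -0.101 0.015 0 0 17 0.03; -0.225 -0.116 0.019 0 0 19.5 0.03; -0.2355 -0.1217 0.0198 0 0 20.4 0.03; -0.2355 -0.1217 0.0198 0 0 20.4 0.03"

```text
clock: 10.32
tcp_pos: [0.4657, -0.1827, 0.1001]
orientation: [-2.31, -2.128, 0.0]
force: [-0.7, 0.5, -1.0]
finger_gap: 0.443
gripper_force: 60.2
```

Call:
step_arm:
  moves: "0 0 0.01 0 0 0 0.03; 0 0 0.025 0 0 0 0.03; 0 0 0.04 0 0 0 0.03; 0 0 0.045 0 0 0 0.03; 0 0 0.045 0 0 0 0.03; 0 0 0.045 0 0 0 0.03"

```text
clock: 11.08
tcp_pos: [0.4664, -0.1825, 0.056]
orientation: [2.309, 2.129, 0.001]
force: [-0.1, -0.4, -1.6]
finger_gap: 0.446
gripper_force: 60.3
```

```bash
python3 see.py f 190 200 .078; python3 goal.py 465.5 -182.7 14 -4.65;python3 - <<'E'
import cv2,numpy as np
from h import *
c=dict(np.load("last_scene.npz"));print(proj(c,[[.4693,-.1361,.077]]))
cv2.imwrite('pics/ff.png',cv2.resize(c["img"][130:290,80:330,::-1],None,fx=3,fy=3))
E
```

```text
[ 504.  -140.1  144.9  127.7   74.6]
t 11.12 tcp [ 466.4 -182.6   56. ] yawY -4.64 F [-0.3 -0.6 -2. ] gap 0.445 grip 60.3 q [-0.37  0.32 -0.38  0.87  0.    1.28]
[-0.0002 -0.001   0.042 ] [0.05 0.01 0.01]
[[175.70550642 188.93147923]]
```

View pics/ff.png

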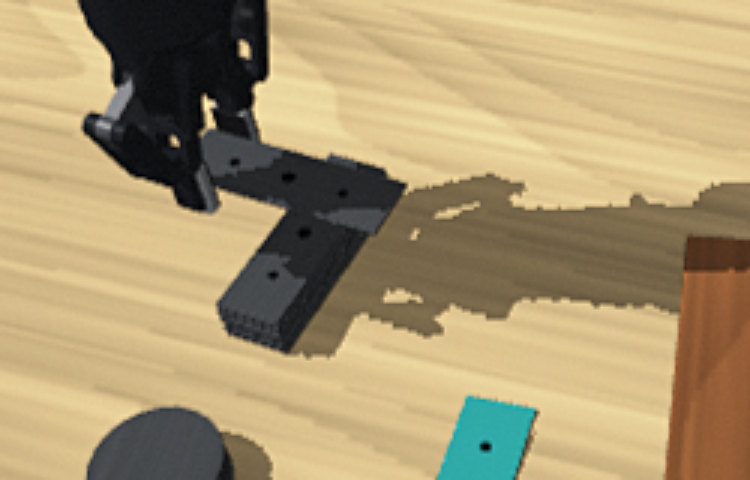

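The held bar's centre dot is at (176,189), against an expected (175.7,188.9) over the pile's middle. Lower it.

Call:
step_arm:
  moves: "0 -0.001 0.015 0 0 0 0.03; 0 -0.001 0.03 0 0 0 0.03; 0 -0.001 0.038 0 0 0 0.03; 0 -0.001 0.041 0 0 0 0.03; 0 -0.001 0.042 0 0 0 0.03; 0 -0.001 0.043 0 0 0 0.03; 0 -0.001 0.044 0 0 0 0.03; 0 -0.001 0.044 0 0 0 0.03"

```text
clock: 12.12
tcp_pos: [0.4651, -0.1826, 0.0117]
orientation: [2.31, 2.129, 0.0]
force: [1.1, 0.0, 0.0]
finger_gap: 0.441
gripper_force: 60.3
```

Call:
step_arm:
  moves: "0 0 0.0005 0 0 0 0.03; 0 0 0.001 0 0 0 0.03; 0 0 0.001 0 0 0 0.03"

```text
clock: 12.5
tcp_pos: [0.4652, -0.1826, 0.0107]
orientation: [2.31, 2.129, 0.0]
force: [-0.6, -0.7, 2.1]
finger_gap: 0.442
gripper_force: 60.5
```

Call:
step_arm:
  moves: "0 0 0.0004 0 0 0 0.03; 0 0 0.0007 0 0 0 0.03; 0 0 0.0007 0 0 0 0.03"

```text
clock: 12.88
tcp_pos: [0.4652, -0.1826, 0.0101]
orientation: [2.31, 2.129, 0.0]
force: [-2.8, 0.1, 6.2]
finger_gap: 0.443
gripper_force: 60.8
```

Contact at 6 N. Release gently and rise.

Call:
step_arm:
  moves: "0 0 0 0 0 0 0.042; 0 0 0 0 0 0 0.046; 0 0 0 0 0 0 0.052; 0 0 0 0 0 0 0.06; 0 0 0 0 0 0 0.066; 0 0 0 0 0 0 0.066"

```text
clock: 13.62
tcp_pos: [0.465, -0.1825, 0.0099]
orientation: [-2.31, -2.129, -0.0]
force: [-0.5, 0.5, 0.6]
finger_gap: 0.775
gripper_force: 0.0
```

```bash
python3 goal.py
```

```text
t 13.62 tcp [ 465.  -182.5    9.9] yawY -4.66 F [-0.5  0.5  0.6] gap 0.775 grip 0.0 q [-0.37  0.38 -0.44  0.75  0.    1.28]
```

Call:
step_arm:
  moves: "0 0 -0.01 0 0 0 0.066; 0 0 -0.04 0 0 0 0.066; 0 0 -0.09 0 0 0 0.066; 0 0 -0.14 0 0 0 0.066; -0.06 0 -0.18 0 0 0 0.066; -0.12 0 -0.2 0 0 0 0.066; -0.18 0 -0.2 0 0 0 0.066; -0.18 0 -0.2 0 0 0 0.066"

```text
clock: 14.62
tcp_pos: [0.4498, -0.3656, 0.2106]
orientation: [2.313, 2.124, -0.0]
force: [0.6, 0.7, 0.0]
finger_gap: 0.777
gripper_force: 0.0
```

```bash
python3 see.py g 178 205 .033; python3 goal.py;python3 - <<'E'
import cv2,numpy as np
from h import *
c=dict(np.load("last_scene.npz"));print(proj(c,[[.4693,-.1361,.033]]))
cv2.imwrite('pics/gg.png',cv2.resize(c["img"][130:390,80:480,::-1],None,fx=2,fy=2))
E
```

```text
[ 478.7 -140.5  131.   118.6   55. ]
t 14.68 tcp [ 449.8 -364.4  210.2] yawY -4.84 F [0.1 0.2 0.1] gap 0.774 grip 0.0 q [-0.68  0.34  0.07  1.31 -0.    0.97]
[[180.80373751 206.25863025]]
```

View pics/gg.png

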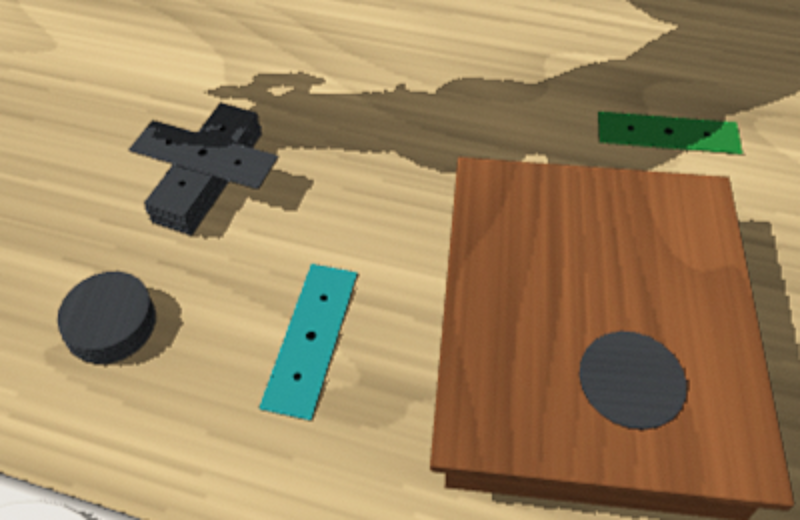

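The bar lies squarely across the pile. Its centre dot is at (181,206), expected (180.8,206.3), the pile's visible dot is still at (171,221.5), and the lid has not moved.

```bash
python3 -c "
from workcell import sign_off
print(sign_off())"
```

```text
the job is handed in; nothing more can be done
None
```

The wick bar lies squarely across the middle of the oblong pile, with the pile and the round lid still in place, and the job was handed in at about 15 s of the 54 s allowed.

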